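# Slide the drip pan under the glazing rack

## Robot

A 6-joint arm with a two-finger parallel gripper is mounted at the origin on a cart in front of the work surface, level with it; the furniture and walls round the work are solid. World frame = base frame: x ahead of the robot, y to its left, z up, the work surface at z = 0. Lengths are in m, angles in degrees, forces in N, time in s.
With the tool pointing down it reaches from about 0.375 to 0.9 m from the base axis. Payload 3.1 kg.
Tool frame: the origin (TCP) lies at the very end of the fingers, on their centre line; the grasp point (between the pads) lies bot.grip_point_offset behind it (bot.grip_point_offset is the distance from the TCP to the grasp point, in m); z points along the fingers, y is the line along which they close (so a half turn about z gives the same grasp; the last joint's range is limited). The gripper opens to 87 mm and grips with 3 to 60 N. Pads are 19 mm wide; open, the fingers measure 117 mm over their backs; the gripper's body (75 mm by 190 mm) begins 51 mm behind the grasp point.
Start: joints at [56.007, 30.224, 82.088, -0, 67.689, -10.227], TCP at [0.252, 0.572, 0.223] pointing down, gripper open.
Joint ranges: [-176.69, 176.69], [-43.24, 126.21], [12.49, 139.97], [-82, 262], [0, 151.66], [-163.58, 163.58]. Speed limits (degrees/s): [159.86, 159.86, 180, 180, 180, 180].

## Interface

Orientations are given as a 3x3 rotation matrix whose columns are the frame's x, y, z axes.
In Python, from rig import bot, viewer, ticket gives the robot as it stands.
- The arm moves only by the tool servo_tool, never from a script. Its argument "targets" is a list of rows, each an object with "offset": the shift along the tool's x, y, z in m, a list of three; "dr": the turn, a rotation vector about the tool's x, y, z in degrees, a list of three. In form: [{"offset": [x, y, z], "dr": [ax, ay, az]}, ...]. A call has 1 to 20 rows; each row is the pose to reach, as a shift and turn from the pose commanded when the call began, along the tool's axes at that moment; what a row does not reach only later rows make up. A row lasts 1/12 s, in which the tool goes at most 41.7 mm and 7.16 degrees, less where a joint would pass 70% of its speed; a pose out of reach is approached as far as the arm can. A call with a gripper value outside its range is refused whole. "gripper" is the gripper command: -1 is fully open, 1 is shut, values between are in proportion, set as the call begins (left out, the last holds). The fingers move at their own pace and stop on an object; the grip force is fixed at half the most. Time passes only in rows, so rows that repeat a pose let the fingers close. It gives the time, the measured TCP pose, the force, the opening and the grip force at its end, in the units of the state.
- bot.read_state(): the state, without advancing time (a new reading comes with each control period).
- viewer.capture(name): name is "scene" or "top"; returns a dict with "color" (480x640x3 uint8, red, green, blue), "camera_matrix" (3x3 intrinsics, pixels), "R" (3x3) and "t" (3): a world point X has camera coordinates R X + t. Camera axes: x right, y down, z forward; pixel columns grow to the right and rows downward; lengths in m; the calibration is good to about 2 mm. A picture is of the moment at which its call begins. There is no depth.
- ticket.hand_in(): hands the job in; it is judged then, once.
The state is a dict: "time_s": time; "joint_positions": joint angles; "qvel": joint speeds; "tau": joint torques, N m; "position": TCP position; "tcp_rot": TCP orientation; "force": force on the tool from outside, world axes, zero at the start; "moment": the same for the moment, N m; "opening": opening from 0.0 (shut) to 1.0 (fully open); "grasp_force": force on a finger pad.
Only numpy, scipy, OpenCV 4.12 (cv2) and the standard library are available. Lean on these libraries where they do the work, as an engineer would, in place of code of your own. Each camera call takes 0.05 s, during which the arm holds its last target. There are 200 camera calls.

## Task

Four chocolate cupcakes stand on the low wire rack, waiting to be glazed, and the drip pan still lies in front of the rack's open end. Push the pan over the table with the fingertips, square it up and slide it under the rack, flat on the table all the way, until its front rim rests against the stop strip at the rack's far end; then take the hand away. Only push: pinch or lift nothing, never shove hard, and leave the rack with its cupcakes and the things standing around where they are.

Things in the scene. Friction and masses are not known exactly. Their poses are not given: they have to be found in the camera images.
- drip_pan: Shallow aluminium sheet pan, loose, about 350 g: 165 mm (its x) by 241 mm (its y) over its rolled rim, 24 mm high, rim corners of 24 mm radius. The rim, a bead 17 to 24 mm above the table, is its outermost part all round. Origin: centre of the underside. The +y end is the front, which goes in first. Starts up to 0.35 rad askew to the rack. Slides with 1 to 4 N.
- pan_front (a point): Middle of the front (+y) end's rim, on its outermost line, 20.5 mm above the table.
- pan_back (a point): Middle of the back (-y) end's rim, on its outermost line, 20.5 mm above the table.
- glazing_rack: Low wire rack, loose, about 1.6 kg, grid 215 mm (its y) by 190 mm (its x), top 36 mm high; a bridge over a lane along its y, 179 mm wide between side guide strips (7 mm play each side of the pan), 30 mm headroom (6 mm over the pan). Open at its -y end, closed at +y by a stop strip; strips are 11 to 24 mm above the table. Origin: on the table under the grid's middle.
- rack_mouth (a point): Middle of the rack's open -y end, under the edge of the grid, 20.5 mm above the table. The guide strips flare outwards here, over about 20 mm, and reach 8 mm in front of the grid.
- rack_stop (a point): Middle of the stop strip's inner face, at the rack's +y end, 104.5 mm from its origin and 20.5 mm above the table. The pan's front rim comes to rest here; 29 mm of the pan then sticks out of the -y end.
- choc_cupcake_1: Dark chocolate cupcake in a pleated foil cup, about 75 mm wide and 65 mm high, loose on the rack's grid. Origin: centre of its underside.
- choc_cupcake_2: Dark chocolate cupcake in a pleated foil cup, about 75 mm wide and 65 mm high, loose on the rack's grid. Origin: centre of its underside.
- choc_cupcake_3: Dark chocolate cupcake in a pleated foil cup, about 75 mm wide and 65 mm high, loose on the rack's grid. Origin: centre of its underside.
- choc_cupcake_4: Dark chocolate cupcake in a pleated foil cup, about 75 mm wide and 65 mm high, loose on the rack's grid. Origin: centre of its underside.
- ganache_bottle: Squeeze bottle of brown ganache, 63 mm wide, 191 mm high, upright on the table, left alone. Origin: centre of its underside.
- kitchen_timer: Wind-up kitchen timer, 62 mm wide, 44 mm high, left alone. Origin: centre of its underside.
Not all that is in view belongs to the job. Leave any pink look-alike of the choc_cupcake_4 alone.

How it is judged:
By the outcome, as a careful person would: the job done as asked, in the order asked, and still so for the second after the job is handed in, with the robot touching nothing.
It also fails if it takes over 67 s, if anything falls off the work surface, if the arm or the gripper's body presses on something with over 40 N, if the wrist force passes 120 N, or if a joint passes its speed limit or range.

## Working session

There is one attempt and no reset: what is moved stays moved. The work goes in short steps, Python scripts to look and compute and a tool call to move; the robot and the scene stay as the last step left them, time stands still between calls to the robot, and variables do not carry over. Pictures are saved under pics/ and viewed, at most 10 in all, crops included, and the job is handed in when it is done.

Besides the shell and the picture viewer there is one more tool, called after "Request:" by a JSON object that holds its "method" and its "body", one argument or row to a line. servo_tool: Moves the arm, as the interface text tells. Its arguments: {"type":"object","properties":{"targets":{"type":"array"},"gripper":{"type":"number"}},"required":["targets"]}

```bash
mkdir -p pics
cat > h.py <<'E'
import numpy as np,cv2
from rig import bot,viewer,ticket
def snap(cam,name):
    c=viewer.capture(cam); cv2.imwrite(f'pics/{name}.png',c['color'][:,:,::-1]); np.savez(f'pics/{name}.npz',**c); return c
def w(c,uv,z):
    K,R,t=c['camera_matrix'],c['R'],np.array(c['t'])
    out=[]
    for u,v in uv:
        d=R.T@np.linalg.solve(K,[u,v,1]); o=-R.T@t
        out.append(o+d*(z-o[2])/d[2])
    return np.array(out)
def p(c,X):
    X=np.atleast_2d(X); q=(c['camera_matrix']@(c['R']@X.T+np.array(c['t'])[:,None])); return (q[:2]/q[2]).T
E
python3 - <<'E'
from h import *
snap('top','t1');snap('scene','s1')
s=bot.read_state();print(s['tcp_rot'],s['position'],s['force'],bot.grip_point_offset)
E
```

```text
[[-9.15213787e-01  4.02967098e-01 -1.11462865e-03]
 [ 4.02968481e-01  9.15212378e-01 -1.64510154e-03]
 [ 3.57200141e-04 -1.95477982e-03 -9.99998026e-01]] [0.2514621  0.5714718  0.22165076] [0.29147506 0.25047042 0.4987076 ] 0.0187
```

View pics/t1.png

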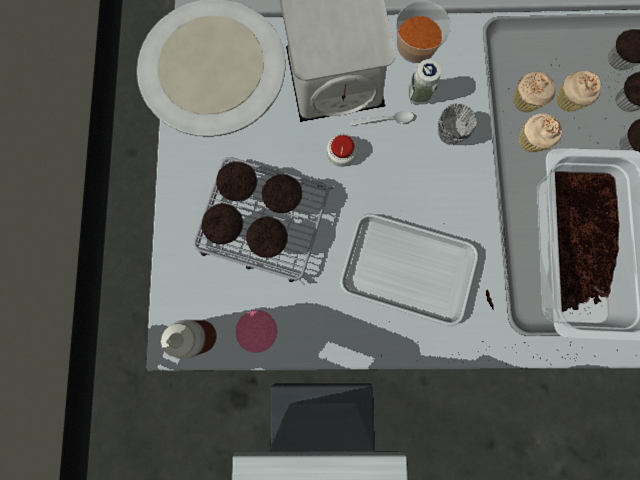

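View pics/s1.png

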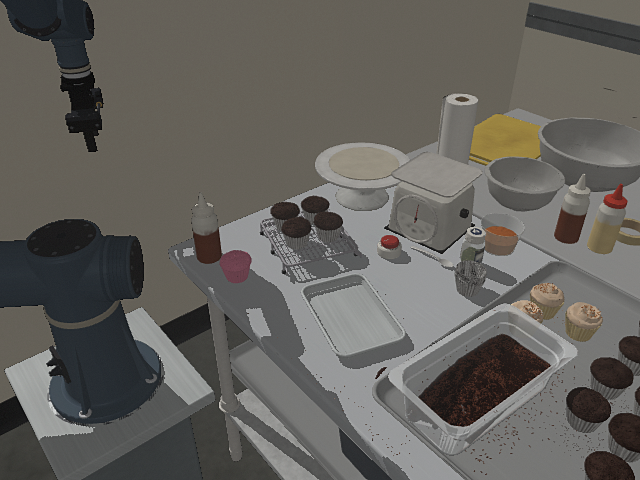

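The top view shows the rack with four chocolate cupcakes around (265,220) and the pan around (410,268). The pink cupcake at (256,330) is the look-alike, so I leave it alone. The timer is at (341,149) and the bottle at (185,340). Next I enlarge this area to measure.

Run:
```python
from h import *
c=np.load('pics/t1.npz')
im=c['color'][135:345,180:500,::-1]
im=cv2.resize(im,None,fx=2.5,fy=2.5,interpolation=cv2.INTER_CUBIC)
cv2.imwrite('pics/t1c.png',im)
print(w(c,[(410,268),(265,220)],0.02), -c['R'].T@c['t'])
```

```text
[[ 0.49050214 -0.1779436   0.02      ]
 [ 0.58768841  0.10052424  0.02      ]] [ 0.39312867 -0.01335412  0.8971472 ]
```

View pics/t1c.png

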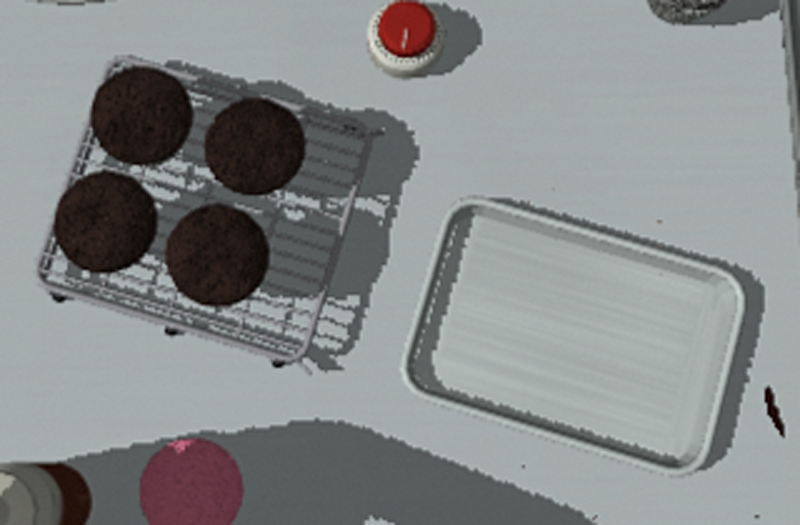

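```bash
cat >> h.py <<'E'
from scipy.optimize import least_squares
def fit(c,sides,z,hx,hy,g):
    # sides: dict '+x','-x','+y','-y' -> full-image pixel points; g: x,y,yaw of object's frame
    P=[(k,w(c,v,z)[:,:2]) for k,v in sides.items()]
    def f(q):
        ex=np.array([np.cos(q[2]),np.sin(q[2])]); ey=np.array([-ex[1],ex[0]]); r=[]
        for k,a in P:
            s=1 if k[0]=='+' else -1
            e,h=(ex,hx) if k[1]=='x' else (ey,hy)
            r+=list(s*((a-q[:2])@e)-h)
        return np.array(r)
    r=least_squares(f,g); return r.x,np.round(f(r.x)*1000,1)
E
python3 - <<'E'
from h import *
c=np.load('pics/t1.npz')
F=lambda L:[(180+(a+.5)/2.5-.5,135+(b+.5)/2.5-.5) for a,b in L]
# pan: image up=+x, image left=+y
pan={'+x':F([(500,200),(610,229),(710,258)]),'-x':F([(430,394),(540,433),(650,469)]),'+y':F([(445,222),(425,290),(406,360)]),'-y':F([(744,300),(727,380),(710,445)])}
rack={'+x':F([(135,62),(240,93),(350,125)]),'-x':F([(60,288),(170,320),(280,353)]),'+y':F([(104,80),(72,175),(42,265)]),'-y':F([(370,145),(338,250),(310,345)])}
for n,s,z,hx,hy in [('pan',pan,.021,.0825,.1205),('rack',rack,.034,.095,.1075)]:
    q,r=fit(c,s,z,hx,hy,[.5,0,-.2]); print(n,q,np.degrees(q[2]),r)
    ey=np.array([-np.sin(q[2]),np.cos(q[2])]); print('back',q[:2]-hy*ey,'front',q[:2]+hy*ey)
print('timer',w(c,F([(405,40)]),.03),'pink',w(c,F([(190,490)]),.05))
E
```

```text
pan [ 0.4932903  -0.17773742 -0.30729224] -17.60654842124614 [-1.7  0.8  1.  -2.9  0.8  2.3 -2.  -2.2 -3.6 -3.9 -1.7 -2.3]
back [ 0.4568416  -0.29259273] front [ 0.529739   -0.06288211]
rack [ 0.59129262  0.10404985 -0.29739192] -17.03930170583104 [-0.6 -1.8 -2.7 -1.5 -2.  -1.7  1.1  0.4 -0.6  0.2  0.1  0.6]
back [0.55979215 0.00126867] front [0.62279309 0.20683103]
timer [[ 0.72425998 -0.05165968  0.03      ]] pink [[0.37597903 0.11114128 0.05      ]]
```

```bash
cat >> h.py <<'E'
def outline(q,hx,hy,r,z):
    pts=[]
    for sx,sy,a0 in [(1,1,0),(-1,1,90),(-1,-1,180),(1,-1,270)]:
        for a in np.radians(np.arange(a0,a0+91,15)): pts.append([sx*(hx-r)+r*np.cos(a),sy*(hy-r)+r*np.sin(a)])
    pts=np.array(pts); R=np.array([[np.cos(q[2]),-np.sin(q[2])],[np.sin(q[2]),np.cos(q[2])]])
    return np.c_[pts@R.T+q[:2],np.full(len(pts),z)]
def overlay(c,name,items,x0,y0,x1,y1,s=2.5):
    im=cv2.resize(c['color'][y0:y1,x0:x1,::-1],None,fx=s,fy=s,interpolation=cv2.INTER_CUBIC)
    for o in items:
        a=(p(c,o)-[x0,y0]+.5)*s-.5
        cv2.polylines(im,[np.round(a).astype(int)],True,(0,0,255),1)
    cv2.imwrite(f'pics/{name}.png',im)
E
python3 - <<'E'
from h import *
c=np.load('pics/t1.npz')
overlay(c,'ov1',[outline([.4933,-.1777,-.3073],.0825,.1205,.024,.0205),outline([.5913,.1040,-.2974],.095,.1075,.004,.034)],180,135,500,345)
E
```

```text
(no output)
```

View pics/ov1.png

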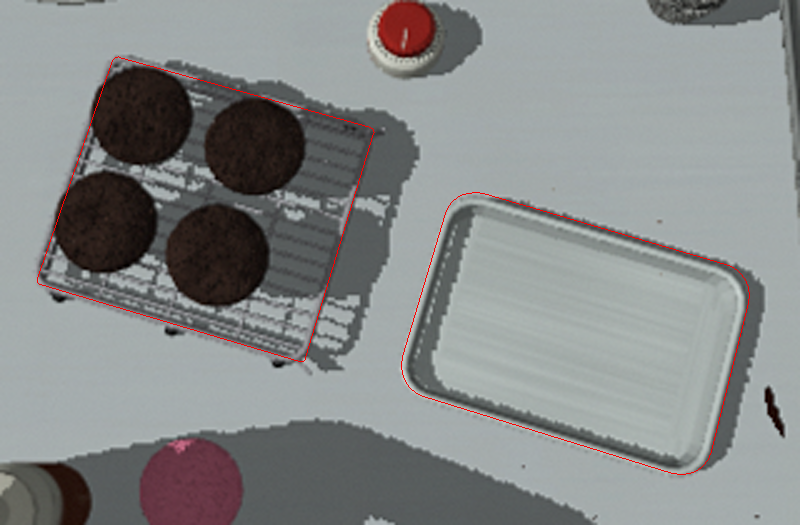

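Request:
{"method": "servo_tool", "body": {
  "targets": [
    {"offset": [-0.03,-0.04,-0.03],"dr": [0,0,0]},
    {"offset": [-0.055,-0.07,-0.04],"dr": [0,0,0]}
  ],
  "gripper": -1
}}

```text
time_s: 0.27
position: [0.2697, 0.4996, 0.2566]
tcp_rot: [[-0.917, 0.4, -0.001], [0.4, 0.917, -0.001], [0.001, -0.002, -1.0]]
force: [1.0, -0.1, 1.0]
opening: 1.0
grasp_force: 0.0
```

The outlines fit both rack and pan. In the rack frame the pan is about 11 mm off toward −x and nearly parallel. I'll nudge it sideways with two fingertips first, then push it from the back.

```bash
cat >> h.py <<'E'
RK=np.array([.5913,.1040,-.2974])
def to(targets):
    s=bot.read_state(); R=np.array(s['tcp_rot']); P=np.array(s['position']); y0=np.degrees(np.arctan2(R[1,0],R[0,0]))
    for x,y,z,yaw in targets:
        print(np.round(R.T@(np.array([x,y,z])-P),4),'drz',round(-((yaw-y0+180)%360-180),2))
    print(s['time_s'],P.round(4),y0.round(2),np.round(s['force'],1),np.round(s['joint_positions'],0), 'tilt',R[:2,2].round(4))
def rk(x,y):  # rack frame -> world
    c,s=np.cos(RK[2]),np.sin(RK[2]); return RK[:2]+[c*x-s*y,s*x+c*y]
def inv(q):
    c,s=np.cos(RK[2]),np.sin(RK[2]); d=np.array(q[:2])-RK[:2]; return np.array([c*d[0]+s*d[1],-s*d[0]+c*d[1]])
E
python3 - <<'E'
from h import *
print(inv([.4933,-.1777]))
to([(.45,.1,.27,162.96),(.394,-.147,.15,162.96),(.394,-.147,.010,162.96)])
E
```

```text
[-0.0111499  -0.29805129]
[-0.3251 -0.2942 -0.0131] drz -6.54
[-0.3726 -0.5427  0.1073] drz -6.54
[-0.3727 -0.5425  0.2473] drz -6.54
0.2667 [0.2697 0.4996 0.2566] 156.42 [ 1.  -0.1  1. ] [ 50.  24.  88.   0.  68. -16.] tilt [-0.0014 -0.0013]
```

Request:
{"method": "servo_tool", "body": {
  "targets": [
    {"offset": [-0.325,-0.294,-0.013],"dr": [0,0,-6.5]},
    {"offset": [-0.325,-0.294,-0.013],"dr": [0,0,-6.5]},
    {"offset": [-0.325,-0.294,-0.013],"dr": [0,0,-6.5]},
    {"offset": [-0.325,-0.294,-0.013],"dr": [0,0,-6.5]},
    {"offset": [-0.325,-0.294,-0.013],"dr": [0,0,-6.5]},
    {"offset": [-0.325,-0.294,-0.013],"dr": [0,0,-6.5]},
    {"offset": [-0.325,-0.294,-0.013],"dr": [0,0,-6.5]},
    {"offset": [-0.325,-0.294,-0.013],"dr": [0,0,-6.5]},
    {"offset": [-0.325,-0.294,-0.013],"dr": [0,0,-6.5]},
    {"offset": [-0.325,-0.294,-0.013],"dr": [0,0,-6.5]},
    {"offset": [-0.325,-0.294,-0.013],"dr": [0,0,-6.5]},
    {"offset": [-0.325,-0.294,-0.013],"dr": [0,0,-6.5]},
    {"offset": [-0.373,-0.543,0.107],"dr": [0,0,-6.5]},
    {"offset": [-0.373,-0.543,0.107],"dr": [0,0,-6.5]},
    {"offset": [-0.373,-0.543,0.107],"dr": [0,0,-6.5]},
    {"offset": [-0.373,-0.543,0.107],"dr": [0,0,-6.5]},
    {"offset": [-0.373,-0.543,0.107],"dr": [0,0,-6.5]},
    {"offset": [-0.373,-0.543,0.107],"dr": [0,0,-6.5]},
    {"offset": [-0.373,-0.543,0.107],"dr": [0,0,-6.5]},
    {"offset": [-0.373,-0.543,0.107],"dr": [0,0,-6.5]}
  ]
}}

```text
time_s: 1.93
position: [0.3919, -0.1511, 0.1487]
tcp_rot: [[-0.953, 0.302, -0.002], [0.302, 0.953, 0.001], [0.002, -0.0, -1.0]]
force: [0.8, -0.9, -0.1]
opening: 0.998
grasp_force: 0.0
```

Run:
```python
from h import *
to([(.394,-.147,.06,162.96),(.394,-.147,.010,162.96)])
```

```text
[-0.001   0.0046  0.0887] drz -0.51
[-0.0011  0.0046  0.1387] drz -0.51
1.9333 [ 0.3919 -0.1511  0.1487] 162.45 [ 0.8 -0.9 -0.1] [ -36.   22.  115.   -0.   43. -109.] tilt [-0.0024  0.0007]
```

Request:
{"method": "servo_tool", "body": {
  "targets": [
    {"offset": [0,0.005,0.03],"dr": [0,0,-0.5]},
    {"offset": [0,0.005,0.06],"dr": [0,0,-0.5]},
    {"offset": [0,0.005,0.09],"dr": [0,0,-0.5]},
    {"offset": [0,0.005,0.115],"dr": [0,0,-0.5]},
    {"offset": [0,0.005,0.132],"dr": [0,0,-0.5]},
    {"offset": [0,0.005,0.138],"dr": [0,0,-0.5]},
    {"offset": [0,0.005,0.138],"dr": [0,0,-0.5]},
    {"offset": [0,0.005,0.138],"dr": [0,0,-0.5]}
  ]
}}

```text
time_s: 2.6
position: [0.3945, -0.1426, 0.013]
tcp_rot: [[-0.958, 0.288, -0.0], [0.288, 0.958, 0.0], [0.0, 0.0, -1.0]]
force: [-0.8, 0.6, 1.4]
opening: 1.003
grasp_force: 0.0
```

Run:
```python
from h import *
to([]); print(inv(bot.read_state()['position']))
```

```text
2.6 [ 0.3945 -0.1426  0.013 ] 163.28 [-0.8  0.6  1.4] [ -35.   40.  120.    0.   20. -109.] tilt [-0.0002  0.0003]
[-0.11588659 -0.29340641]
```

Request:
{"method": "servo_tool", "body": {
  "targets": [
    {"offset": [-0.003,0,0.002],"dr": [0,0,0.3]},
    {"offset": [-0.006,0,0.002],"dr": [0,0,0.3]},
    {"offset": [-0.008,0,0.002],"dr": [0,0,0.3]},
    {"offset": [-0.009,0,0.002],"dr": [0,0,0.3]},
    {"offset": [-0.01,0,0.002],"dr": [0,0,0.3]},
    {"offset": [-0.011,0,0.002],"dr": [0,0,0.3]},
    {"offset": [-0.012,0,0.002],"dr": [0,0,0.3]},
    {"offset": [-0.013,0,0.002],"dr": [0,0,0.3]},
    {"offset": [-0.014,0,0.002],"dr": [0,0,0.3]},
    {"offset": [-0.015,0,0.002],"dr": [0,0,0.3]},
    {"offset": [-0.016,0,0.002],"dr": [0,0,0.3]},
    {"offset": [-0.017,0,0.002],"dr": [0,0,0.3]},
    {"offset": [-0.018,0,0.002],"dr": [0,0,0.3]},
    {"offset": [-0.019,0,0.002],"dr": [0,0,0.3]},
    {"offset": [-0.02,0,0.002],"dr": [0,0,0.3]},
    {"offset": [-0.021,0,0.002],"dr": [0,0,0.3]},
    {"offset": [-0.022,0,0.002],"dr": [0,0,0.3]},
    {"offset": [-0.023,0,0.002],"dr": [0,0,0.3]},
    {"offset": [-0.024,0,0.002],"dr": [0,0,0.3]},
    {"offset": [-0.024,0,0.002],"dr": [0,0,0.3]}
  ]
}}

```text
time_s: 4.27
position: [0.4178, -0.1505, 0.0107]
tcp_rot: [[-0.956, 0.293, 0.001], [0.293, 0.956, -0.001], [-0.001, -0.0, -1.0]]
force: [-3.5, 2.3, 2.3]
opening: 1.002
grasp_force: 1.8
```

Run:
```python
from h import *
to([]); print(inv(bot.read_state()['position']))
```

```text
4.2667 [ 0.4178 -0.1505  0.0107] 162.93 [-3.5  2.3  2.3] [ -34.   40.  117.    0.   23. -107.] tilt [ 0.0008 -0.0005]
[-0.09128748 -0.29415871]
```

Run:
```python
from h import *
a=rk(0,-.438);print(a)
to([(a[0],a[1],.13,72.96)])
```

```text
[ 0.46295052 -0.31477251]
[-0.0915 -0.1438 -0.1192] drz 89.97
4.2667 [ 0.4178 -0.1505  0.0107] 162.93 [-3.5  2.3  2.3] [ -34.   40.  117.    0.   23. -107.] tilt [ 0.0008 -0.0005]
```

Request:
{"method": "servo_tool", "body": {
  "targets": [
    {"offset": [0.01,0,0],"dr": [0,0,0]},
    {"offset": [0.02,0,-0.005],"dr": [0,0,0]},
    {"offset": [0.02,0,-0.04],"dr": [0,0,0]},
    {"offset": [0.02,0,-0.08],"dr": [0,0,0]},
    {"offset": [0.01,0,-0.12],"dr": [0,0,0]},
    {"offset": [0,0,-0.12],"dr": [0,0,0]}
  ]
}}

```text
time_s: 4.77
position: [0.4219, -0.1531, 0.1371]
tcp_rot: [[-0.956, 0.294, 0.014], [0.294, 0.956, -0.009], [-0.016, -0.005, -1.0]]
force: [0.6, -1.4, 0.9]
opening: 0.998
grasp_force: 0.0
```

Run:
```python
from h import *
a=rk(0,-.438)
to([(a[0],a[1],.13,72.96)])
snap('top','t2')
```

```text
[-0.0865 -0.1424  0.0092] drz 89.96
4.7667 [ 0.4219 -0.1531  0.1371] 162.92 [ 0.6 -1.4  0.9] [ -34.   25.  112.    0.   42. -107.] tilt [ 0.0141 -0.0094]
```

Request:
{"method": "servo_tool", "body": {
  "targets": [
    {"offset": [-0.0915,-0.144,0],"dr": [0,0,90]},
    {"offset": [-0.0915,-0.144,0],"dr": [0,0,90]},
    {"offset": [-0.0915,-0.144,0],"dr": [0,0,90]},
    {"offset": [-0.0915,-0.144,0],"dr": [0,0,90]},
    {"offset": [-0.0915,-0.144,0],"dr": [0,0,90]},
    {"offset": [-0.0915,-0.144,0],"dr": [0,0,90]},
    {"offset": [-0.0915,-0.144,0],"dr": [0,0,90]},
    {"offset": [-0.0915,-0.144,0],"dr": [0,0,90]},
    {"offset": [-0.0915,-0.144,0],"dr": [0,0,90]},
    {"offset": [-0.0915,-0.144,0],"dr": [0,0,90]},
    {"offset": [-0.0915,-0.144,0],"dr": [0,0,90]},
    {"offset": [-0.0915,-0.144,0],"dr": [0,0,90]},
    {"offset": [-0.0915,-0.144,0],"dr": [0,0,90]},
    {"offset": [-0.0915,-0.144,0],"dr": [0,0,90]},
    {"offset": [-0.0915,-0.144,0],"dr": [0,0,90]},
    {"offset": [-0.0915,-0.144,0],"dr": [0,0,90]}
  ]
}}

```text
time_s: 6.15
position: [0.4624, -0.3147, 0.13]
tcp_rot: [[0.292, 0.956, -0.0], [0.956, -0.292, 0.0], [0.0, -0.0, -1.0]]
force: [-0.3, -0.3, 0.2]
opening: 1.002
grasp_force: 0.0
```

Run:
```python
from h import *
a=rk(0,-.438)
to([(a[0],a[1],.13,72.96),(a[0],a[1],.011,72.96)])
c=snap('top','t3')
q=rk(0,-.298)
overlay(c,'ov3',[outline([*q,-.2974],.0825,.1205,.024,.0205)],260,150,560,370)
```

```text
[ 0.0001  0.0005 -0.    ] drz 0.06
[1.00e-04 6.00e-04 1.19e-01] drz 0.06
6.15 [ 0.4624 -0.3147  0.13  ] 73.02 [-0.3 -0.3  0.2] [-46.  32.  97.   0.  51. -29.] tilt [-0.0002  0.0003]
```

View pics/ov3.png

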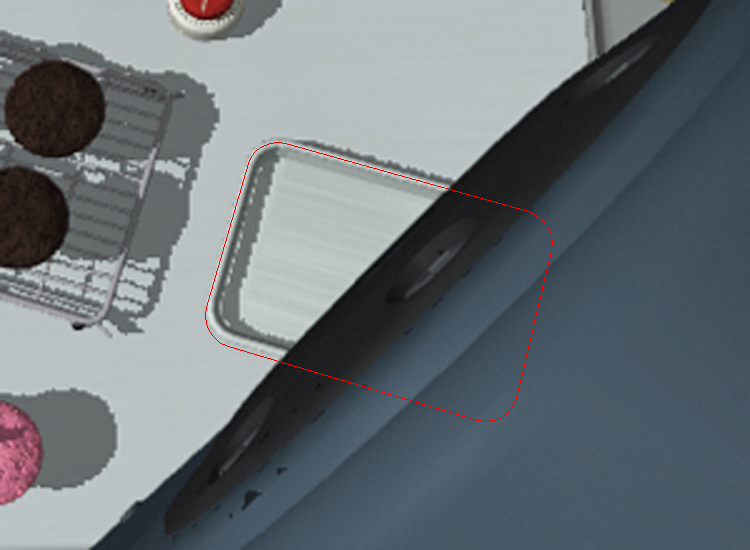

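The pan is straight and in line with the rack, within about 3 mm of the predicted outline. Its front edge is at (232,230) in the crop. I'm lowering the hand behind the pan.

Request:
{"method": "servo_tool", "body": {
  "targets": [
    {"offset": [-0.002,0,0.03],"dr": [0,0,0]},
    {"offset": [-0.002,0,0.06],"dr": [0,0,0]},
    {"offset": [-0.002,0,0.08],"dr": [0,0,0]},
    {"offset": [-0.002,0,0.095],"dr": [0,0,0]},
    {"offset": [-0.002,0,0.105],"dr": [0,0,0]},
    {"offset": [-0.002,0,0.112],"dr": [0,0,0]},
    {"offset": [-0.002,0,0.118],"dr": [0,0,0]},
    {"offset": [-0.002,0,0.118],"dr": [0,0,0]},
    {"offset": [-0.002,0,0.118],"dr": [0,0,0]}
  ]
}}

```text
time_s: 6.95
position: [0.4622, -0.3169, 0.013]
tcp_rot: [[0.293, 0.956, 0.001], [0.956, -0.293, -0.001], [-0.0, 0.001, -1.0]]
force: [-0.1, -0.7, 0.1]
opening: 0.999
grasp_force: 0.0
```

Run:
```python
from h import *
to([(*rk(0,y),.011,72.96) for y in (-.42,-.40,-.38,-.36)]);print(inv(bot.read_state()['position']))
```

```text
[0.0203 0.0001 0.002 ] drz -0.02
[0.0403 0.0001 0.002 ] drz -0.02
[0.0603 0.0001 0.002 ] drz -0.02
[0.0803 0.0001 0.002 ] drz -0.02
6.95 [ 0.4622 -0.3169  0.013 ] 72.94 [-0.1 -0.7  0.1] [-46.  44. 100.   0.  37. -29.] tilt [ 0.0006 -0.0006]
[-8.03352071e-05 -4.40250014e-01]
```

Request:
{"method": "servo_tool", "body": {
  "targets": [
    {"offset": [0.003,0,0.001],"dr": [0,0,0]},
    {"offset": [0.006,0,0.002],"dr": [0,0,0]},
    {"offset": [0.009,0,0.002],"dr": [0,0,0]},
    {"offset": [0.012,0,0.002],"dr": [0,0,0]},
    {"offset": [0.015,0,0.002],"dr": [0,0,0]},
    {"offset": [0.018,0,0.002],"dr": [0,0,0]},
    {"offset": [0.021,0,0.002],"dr": [0,0,0]},
    {"offset": [0.024,0,0.002],"dr": [0,0,0]},
    {"offset": [0.027,0,0.002],"dr": [0,0,0]},
    {"offset": [0.03,0,0.002],"dr": [0,0,0]},
    {"offset": [0.033,0,0.002],"dr": [0,0,0]},
    {"offset": [0.036,0,0.002],"dr": [0,0,0]},
    {"offset": [0.039,0,0.002],"dr": [0,0,0]},
    {"offset": [0.042,0,0.002],"dr": [0,0,0]},
    {"offset": [0.045,0,0.002],"dr": [0,0,0]},
    {"offset": [0.048,0,0.002],"dr": [0,0,0]},
    {"offset": [0.051,0,0.002],"dr": [0,0,0]},
    {"offset": [0.054,0,0.002],"dr": [0,0,0]},
    {"offset": [0.057,0,0.002],"dr": [0,0,0]},
    {"offset": [0.06,0,0.002],"dr": [0,0,0]}
  ]
}}

```text
time_s: 8.62
position: [0.4797, -0.2592, 0.0108]
tcp_rot: [[0.294, 0.956, 0.0], [0.956, -0.294, -0.0], [-0.0, 0.0, -1.0]]
force: [-1.5, -4.8, 4.7]
opening: 1.0
grasp_force: 2.6
```

Run:
```python
from h import *
to([]);print(inv(bot.read_state()['position']))
c=snap('top','t4')
q=rk(0,-.380+.0095+.1205)
overlay(c,'ov4',[outline([*q,-.2974],.0825,.1205,.024,.0205),outline(RK,.095,.1075,.004,.034)],180,135,500,345)
```

```text
8.6167 [ 0.4797 -0.2592  0.0108] 72.93 [-1.5 -4.8  4.7] [-40.  43. 102.  -0.  35. -23.] tilt [ 0.0004 -0.0004]
[-2.27225073e-04 -3.79962465e-01]
```

View pics/ov4.png

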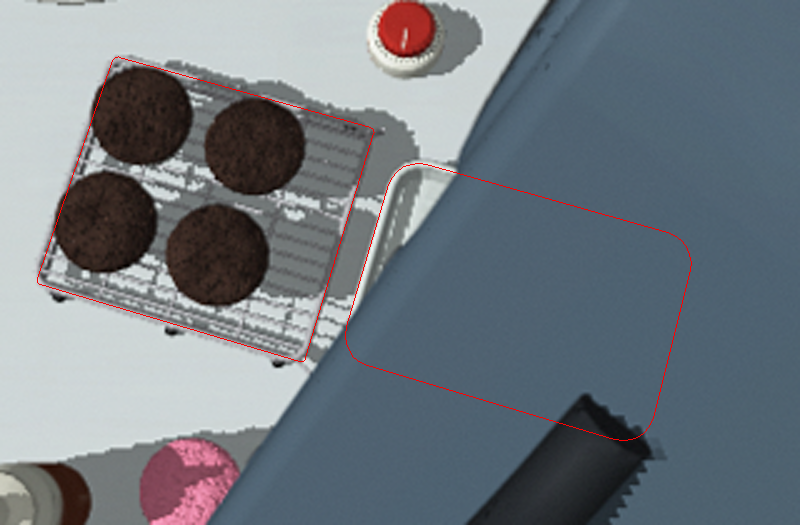

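The front edge sits on the predicted line, with about 2 mm of sideways offset, which is inside the 7 mm play. I'll push on.

Request:
{"method": "servo_tool", "body": {
  "targets": [
    {"offset": [0.003,0,0],"dr": [0,0,0]},
    {"offset": [0.006,0,0],"dr": [0,0,0]},
    {"offset": [0.009,0,0],"dr": [0,0,0]},
    {"offset": [0.012,0,0],"dr": [0,0,0]},
    {"offset": [0.015,0,0],"dr": [0,0,0]},
    {"offset": [0.018,0,0],"dr": [0,0,0]},
    {"offset": [0.021,0,0],"dr": [0,0,0]},
    {"offset": [0.024,0,0],"dr": [0,0,0]},
    {"offset": [0.027,0,0],"dr": [0,0,0]},
    {"offset": [0.03,0,0],"dr": [0,0,0]},
    {"offset": [0.033,0,0],"dr": [0,0,0]},
    {"offset": [0.036,0,0],"dr": [0,0,0]},
    {"offset": [0.039,0,0],"dr": [0,0,0]},
    {"offset": [0.042,0,0],"dr": [0,0,0]},
    {"offset": [0.045,0,0],"dr": [0,0,0]},
    {"offset": [0.048,0,0],"dr": [0,0,0]},
    {"offset": [0.051,0,0],"dr": [0,0,0]},
    {"offset": [0.054,0,0],"dr": [0,0,0]},
    {"offset": [0.057,0,0],"dr": [0,0,0]},
    {"offset": [0.06,0,0],"dr": [0,0,0]}
  ]
}}

```text
time_s: 10.33
position: [0.4972, -0.2016, 0.0107]
tcp_rot: [[0.293, 0.956, -0.0], [0.956, -0.293, 0.0], [0.0, -0.0, -1.0]]
force: [-0.6, -5.6, 3.9]
opening: 1.0
grasp_force: 2.4
```

Run:
```python
from h import *
to([(*rk(0,-.26),.011,72.96)]);print(inv(bot.read_state()['position']))
c=snap('top','t5')
q=rk(0,-.320+.0095+.1205)
overlay(c,'ov5',[outline([*q,-.2974],.0825,.1205,.024,.0205),outline(RK,.095,.1075,.004,.034)],180,135,500,345)
```

```text
[ 0.0597  0.0004 -0.0003] drz -0.03
10.3333 [ 0.4972 -0.2016  0.0107] 72.93 [-0.6 -5.6  3.9] [-34.  43. 103.  -0.  34. -17.] tilt [-0.0001  0.0001]
[-0.00043872 -0.31974582]
```

View pics/ov5.png

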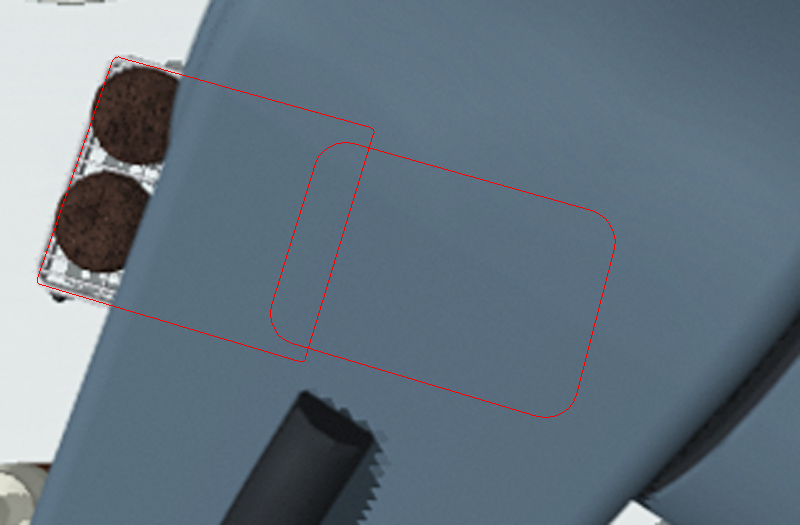

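The arm now blocks most of the top view, but the visible rack corner at (42,280) hasn't moved. The push force is a steady 5–6 N, so I continue.

Request:
{"method": "servo_tool", "body": {
  "targets": [
    {"offset": [0.003,0,0],"dr": [0,0,0]},
    {"offset": [0.006,0,0],"dr": [0,0,0]},
    {"offset": [0.009,0,0],"dr": [0,0,0]},
    {"offset": [0.012,0,0],"dr": [0,0,0]},
    {"offset": [0.015,0,0],"dr": [0,0,0]},
    {"offset": [0.018,0,0],"dr": [0,0,0]},
    {"offset": [0.021,0,0],"dr": [0,0,0]},
    {"offset": [0.024,0,0],"dr": [0,0,0]},
    {"offset": [0.027,0,0],"dr": [0,0,0]},
    {"offset": [0.03,0,0],"dr": [0,0,0]},
    {"offset": [0.033,0,0],"dr": [0,0,0]},
    {"offset": [0.036,0,0],"dr": [0,0,0]},
    {"offset": [0.039,0,0],"dr": [0,0,0]},
    {"offset": [0.042,0,0],"dr": [0,0,0]},
    {"offset": [0.045,0,0],"dr": [0,0,0]},
    {"offset": [0.048,0,0],"dr": [0,0,0]},
    {"offset": [0.051,0,0],"dr": [0,0,0]},
    {"offset": [0.054,0,0],"dr": [0,0,0]},
    {"offset": [0.057,0,0],"dr": [0,0,0]},
    {"offset": [0.06,0,0],"dr": [0,0,0]}
  ]
}}

```text
time_s: 12.05
position: [0.5147, -0.1442, 0.0106]
tcp_rot: [[0.293, 0.956, -0.0], [0.956, -0.293, 0.0], [0.0, -0.0, -1.0]]
force: [-0.6, -3.9, 1.8]
opening: 1.002
grasp_force: 1.8
```

```bash
cat >> h.py <<'E'
def chk(a,b,box): # image shift of region between saved pictures
    x0,y0,x1,y1=box; f=lambda n:cv2.cvtColor(np.load(f'pics/{n}.npz')['color'][y0:y1,x0:x1],cv2.COLOR_RGB2GRAY).astype(np.float32)
    return cv2.phaseCorrelate(f(a),f(b))
E
python3 - <<'E'
from h import *
to([(*rk(0,-.20),.011,72.96)]);print(inv(bot.read_state()['position']))
snap('top','t6');snap('scene','s6'); print(chk('t1','t5',(190,150,235,245)),chk('t1','t6',(190,150,235,245)))
print(chk('s1','s6',(255,190,350,285)))
E
```

```text
[ 0.0597  0.0005 -0.0004] drz -0.03
12.05 [ 0.5147 -0.1442  0.0106] 72.93 [-0.6 -3.9  1.8] [-28.  43. 103.  -0.  34. -11.] tilt [-0.0003  0.0001]
[-0.00051028 -0.25974874]
((0.5420488787782922, -0.045804474876653956), 0.834013220778218) ((21.165524228509668, 6.634142375122877), 0.05682665374543932)
((-0.16948348658648626, -0.01548675432091784), 0.5800080326282315)
```

View pics/s6.png

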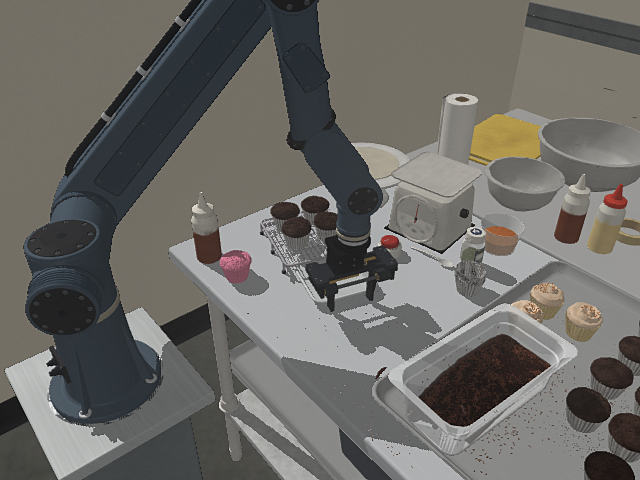

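The scene view shows the hand behind the pan with the rack and cupcakes in place, shifted less than 0.2 px. I continue the push.

Request:
{"method": "servo_tool", "body": {
  "targets": [
    {"offset": [0.004,0,0],"dr": [0,0,0]},
    {"offset": [0.008,0,0],"dr": [0,0,0]},
    {"offset": [0.012,0,0],"dr": [0,0,0]},
    {"offset": [0.016,0,0],"dr": [0,0,0]},
    {"offset": [0.02,0,0],"dr": [0,0,0]},
    {"offset": [0.024,0,0],"dr": [0,0,0]},
    {"offset": [0.028,0,0],"dr": [0,0,0]},
    {"offset": [0.032,0,0],"dr": [0,0,0]},
    {"offset": [0.036,0,0],"dr": [0,0,0]},
    {"offset": [0.04,0,0],"dr": [0,0,0]},
    {"offset": [0.044,0,0],"dr": [0,0,0]},
    {"offset": [0.048,0,0],"dr": [0,0,0]},
    {"offset": [0.052,0,0],"dr": [0,0,0]},
    {"offset": [0.056,0,0],"dr": [0,0,0]},
    {"offset": [0.06,0,0],"dr": [0,0,0]},
    {"offset": [0.064,0,0],"dr": [0,0,0]},
    {"offset": [0.068,0,0],"dr": [0,0,0]},
    {"offset": [0.072,0,0],"dr": [0,0,0]},
    {"offset": [0.076,0,0],"dr": [0,0,0]},
    {"offset": [0.08,0,0],"dr": [0,0,0]}
  ]
}}

```text
time_s: 13.82
position: [0.5383, -0.0676, 0.0107]
tcp_rot: [[0.293, 0.956, -0.0], [0.956, -0.293, 0.0], [0.0, -0.0, -1.0]]
force: [-0.2, -2.5, -1.0]
opening: 1.003
grasp_force: 1.4
```

Run:
```python
from h import *
to([(*rk(0,-.16),.011,72.96)]);print(inv(bot.read_state()['position']))
snap('scene','s7')
print(chk('s1','s7',(255,195,310,280)))
```

```text
[ 0.0196  0.0004 -0.0003] drz -0.03
13.8167 [ 0.5383 -0.0676  0.0107] 72.93 [-0.2 -2.5 -1. ] [-19.  43. 102.   0.  35.  -2.] tilt [-0.0001  0.0001]
[-0.00041454 -0.17963447]
((-0.06366914202151364, 0.07307860128413068), 0.8761383194393582)
```

Request:
{"method": "servo_tool", "body": {
  "targets": [
    {"offset": [0.002,0,0],"dr": [0,0,0]},
    {"offset": [0.004,0,0],"dr": [0,0,0]},
    {"offset": [0.006,0,0],"dr": [0,0,0]},
    {"offset": [0.008,0,0],"dr": [0,0,0]},
    {"offset": [0.01,0,0],"dr": [0,0,0]},
    {"offset": [0.012,0,0],"dr": [0,0,0]},
    {"offset": [0.014,0,0],"dr": [0,0,0]},
    {"offset": [0.016,0,0],"dr": [0,0,0]},
    {"offset": [0.018,0,0],"dr": [0,0,0]},
    {"offset": [0.02,0,0],"dr": [0,0,0]},
    {"offset": [0.022,0,0],"dr": [0,0,0]},
    {"offset": [0.024,0,0],"dr": [0,0,0]},
    {"offset": [0.025,0,0],"dr": [0,0,0]},
    {"offset": [0.026,0,0],"dr": [0,0,0]}
  ]
}}

```text
time_s: 15.03
position: [0.5459, -0.043, 0.0107]
tcp_rot: [[0.293, 0.956, -0.0], [0.956, -0.293, -0.0], [-0.0, -0.0, -1.0]]
force: [-1.2, -2.8, 0.7]
opening: 0.997
grasp_force: 1.3
```

Request:
{"method": "servo_tool", "body": {
  "targets": [
    {"offset": [0.001,0,0],"dr": [0,0,0]},
    {"offset": [0.002,0,0],"dr": [0,0,0]}
  ]
}}

```text
time_s: 15.2
position: [0.5464, -0.0412, 0.0107]
tcp_rot: [[0.294, 0.956, -0.0], [0.956, -0.294, 0.0], [-0.0, -0.0, -1.0]]
force: [-0.9, -3.3, 0.4]
opening: 1.0
grasp_force: 1.3
```

Request:
{"method": "servo_tool", "body": {
  "targets": [
    {"offset": [0.001,0,0],"dr": [0,0,0]}
  ]
}}

```text
time_s: 15.28
position: [0.5467, -0.0403, 0.0107]
tcp_rot: [[0.294, 0.956, -0.0], [0.956, -0.294, 0.0], [-0.0, -0.0, -1.0]]
force: [-1.3, -2.1, -0.3]
opening: 1.0
grasp_force: 1.3
```

Request:
{"method": "servo_tool", "body": {
  "targets": [
    {"offset": [0.0005,0,0],"dr": [0,0,0]},
    {"offset": [0.001,0,0],"dr": [0,0,0]},
    {"offset": [0.0015,0,0],"dr": [0,0,0]}
  ]
}}

```text
time_s: 15.53
position: [0.5471, -0.0389, 0.0107]
tcp_rot: [[0.293, 0.956, -0.0], [0.956, -0.293, 0.0], [-0.0, -0.0, -1.0]]
force: [-0.7, -2.6, 0.5]
opening: 0.999
grasp_force: 1.3
```

Request:
{"method": "servo_tool", "body": {
  "targets": [
    {"offset": [0.0005,0,0],"dr": [0,0,0]},
    {"offset": [0.001,0,0],"dr": [0,0,0]}
  ]
}}

```text
time_s: 15.7
position: [0.5475, -0.0379, 0.0107]
tcp_rot: [[0.294, 0.956, -0.0], [0.956, -0.294, -0.0], [-0.0, -0.0, -1.0]]
force: [-0.5, -2.6, 0.5]
opening: 1.003
grasp_force: 1.3
```

Request:
{"method": "servo_tool", "body": {
  "targets": [
    {"offset": [0.0005,0,0],"dr": [0,0,0]},
    {"offset": [0.001,0,0],"dr": [0,0,0]}
  ]
}}

```text
time_s: 15.87
position: [0.5478, -0.037, 0.0107]
tcp_rot: [[0.294, 0.956, -0.0], [0.956, -0.294, -0.0], [-0.0, -0.0, -1.0]]
force: [-0.4, -2.5, 0.0]
opening: 1.002
grasp_force: 1.3
```

Request:
{"method": "servo_tool", "body": {
  "targets": [
    {"offset": [0.0005,0,0],"dr": [0,0,0]},
    {"offset": [0.001,0,0],"dr": [0,0,0]}
  ]
}}

```text
time_s: 16.03
position: [0.5481, -0.036, 0.0107]
tcp_rot: [[0.293, 0.956, 0.0], [0.956, -0.293, -0.0], [-0.0, 0.0, -1.0]]
force: [-0.6, -3.1, 0.3]
opening: 0.999
grasp_force: 1.3
```

Run:
```python
from h import *
to([]);print(inv(bot.read_state()['position']))
snap('scene','s8')
print(chk('s1','s8',(255,195,310,280)))
```

```text
16.0333 [ 0.5481 -0.036   0.0107] 72.93 [-0.6 -3.1  0.3] [-15.  43. 101.  -0.  35.   2.] tilt [ 0. -0.]
[-0.00029323 -0.14653398]
((0.03515884022871063, 0.07449237059156388), 0.8227977826860216)
```

Request:
{"method": "servo_tool", "body": {
  "targets": [
    {"offset": [0.0005,0,0],"dr": [0,0,0]},
    {"offset": [0.0005,0,0],"dr": [0,0,0]}
  ]
}}

```text
time_s: 16.25
position: [0.5482, -0.0355, 0.0107]
tcp_rot: [[0.293, 0.956, 0.0], [0.956, -0.293, 0.0], [0.0, 0.0, -1.0]]
force: [-0.3, -1.9, 0.2]
opening: 1.002
grasp_force: 1.1
```

Request:
{"method": "servo_tool", "body": {
  "targets": [
    {"offset": [0.0005,0,0],"dr": [0,0,0]},
    {"offset": [0.0005,0,0],"dr": [0,0,0]}
  ]
}}

```text
time_s: 16.42
position: [0.5484, -0.035, 0.0107]
tcp_rot: [[0.293, 0.956, 0.0], [0.956, -0.293, 0.0], [0.0, 0.0, -1.0]]
force: [-1.0, -1.4, -0.3]
opening: 0.999
grasp_force: 1.1
```

Request:
{"method": "servo_tool", "body": {
  "targets": [
    {"offset": [0.0005,0,0],"dr": [0,0,0]},
    {"offset": [0.0005,0,0],"dr": [0,0,0]}
  ]
}}

```text
time_s: 16.58
position: [0.5485, -0.0347, 0.0107]
tcp_rot: [[0.293, 0.956, -0.0], [0.956, -0.293, -0.0], [-0.0, -0.0, -1.0]]
force: [-0.9, -2.6, 0.3]
opening: 0.995
grasp_force: 1.6
```

Request:
{"method": "servo_tool", "body": {
  "targets": [
    {"offset": [0.0005,0,0],"dr": [0,0,0]},
    {"offset": [0.0005,0,0],"dr": [0,0,0]}
  ]
}}

```text
time_s: 16.75
position: [0.5485, -0.0346, 0.0107]
tcp_rot: [[0.293, 0.956, -0.0], [0.956, -0.293, -0.001], [-0.001, -0.0, -1.0]]
force: [-2.5, -5.2, -0.3]
opening: 1.003
grasp_force: 2.6
```

Request:
{"method": "servo_tool", "body": {
  "targets": [
    {"offset": [0.0005,0,0],"dr": [0,0,0]},
    {"offset": [0.0005,0,0],"dr": [0,0,0]}
  ]
}}

```text
time_s: 16.92
position: [0.5485, -0.0345, 0.0107]
tcp_rot: [[0.293, 0.956, -0.001], [0.956, -0.293, -0.001], [-0.001, -0.0, -1.0]]
force: [-2.1, -6.9, 0.7]
opening: 1.005
grasp_force: 3.4
```

The force rises to 7 N while the position stalls, so the pan is against the stop. I back off, lift and check.

Request:
{"method": "servo_tool", "body": {
  "targets": [
    {"offset": [-0.003,0,0],"dr": [0,0,0]},
    {"offset": [-0.01,0,0],"dr": [0,0,0]},
    {"offset": [-0.025,0,0],"dr": [0,0,0]},
    {"offset": [-0.05,0,0],"dr": [0,0,0]},
    {"offset": [-0.06,0,-0.03],"dr": [0,0,0]},
    {"offset": [-0.08,0,-0.07],"dr": [0,0,0]},
    {"offset": [-0.12,0,-0.11],"dr": [0,0,0]},
    {"offset": [-0.16,0,-0.14],"dr": [0,0,0]},
    {"offset": [-0.2,0.01,-0.17],"dr": [0,0,0]},
    {"offset": [-0.24,0.01,-0.19],"dr": [0,0,0]},
    {"offset": [-0.28,0.0,-0.2],"dr": [0,0,0]},
    {"offset": [-0.31,0,-0.2],"dr": [0,0,0]},
    {"offset": [-0.34,0,-0.2],"dr": [0,0,0]},
    {"offset": [-0.36,0,-0.2],"dr": [0,0,0]},
    {"offset": [-0.36,0,-0.2],"dr": [0,0,0]},
    {"offset": [-0.36,0,-0.2],"dr": [0,0,0]}
  ]
}}

```text
time_s: 18.25
position: [0.4424, -0.3794, 0.2106]
tcp_rot: [[0.297, 0.955, 0.001], [0.955, -0.297, 0.0], [0.001, 0.001, -1.0]]
force: [0.1, 1.0, -0.5]
opening: 0.996
grasp_force: 0.0
```

Run:
```python
from h import *
to([])
c=snap('top','t9'); snap('scene','s9')
print(chk('t1','t9',(190,150,290,275)),chk('s1','s9',(255,195,310,280)),chk('t1','t9',(320,125,365,170)))
q=rk(0,-.016)
overlay(c,'ov9',[outline([*q,-.2974],.0825,.1205,.024,.0205)],180,135,400,300,3.6)
```

```text
18.25 [ 0.4424 -0.3794  0.2106] 72.72 [ 0.1  1.  -0.5] [-52.  28.  89.   0.  63. -34.] tilt [0.001  0.0005]
((-0.12652828970841767, 0.4960889596941911), 0.9159154679870606) ((-0.01952657678164016, 0.060957927116227495), 0.9416143505661576) ((0.46531035962771483, 0.4916795844742481), 1.0044710866904554)
```

View pics/ov9.png

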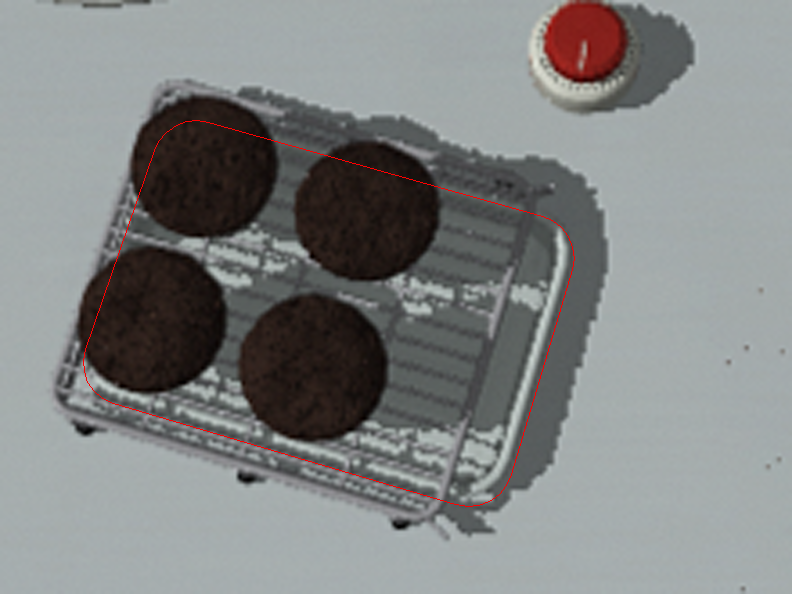

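The picture shows the pan under the rack with its back rim out at about (560,250)–(500,470), parallel to the rack's end. The cupcakes, rack and timer haven't moved.

```bash
python3 -c "
from rig import ticket
print(ticket.hand_in())"
```

```text
the job is handed in; nothing more can be done
None
```

I squared up the drip pan, slid it under the rack until the push force rose to about 7 N with no further movement (the stop strip), backed the hand away and handed the job in. In the final images the rack, cupcakes and timer had not moved.

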